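# Free the twist-locked dryer nozzle from its drawer socket

### The job

Pull the partly open drawer out to its stop, then free the hair dryer nozzle that is twist-locked upright in the grey socket inside it: nobody remembers which way it unlocks, so try turning it gently one way and, if it meets a stop after a few degrees, the other way, without forcing it, until its ears stand in the notches. Lift the nozzle straight off and finish while holding it still and upright in the gripper, lifted higher than the top of the drawer unit, with the drawer still out; do not disturb the mug, tin, comb or ear plug case.

Things in the scene. Friction and masses are not known exactly. Their poses are not given: they have to be found in the camera images.
- drawer (a joint): the drawer's slide in m: 0 where it starts (already 20 to 45 mm open), 0.10 at its stop fully out; it slides towards the socket's -x (roughly to the robot). Friction 1 N plus drag of 4 N per m/s; it stays where it is left. At the start the nozzle is still under the unit's top board.
- handle (a point): middle of the drawer's steel bar handle: a level round bar 11 mm thick, 120 mm long along the socket's y, its axis 35 mm in front of the wooden drawer front (free gap 29 mm), 74 mm above the counter. The front is 15 mm thick, its top edge 100 mm above the counter. Two 8 mm posts join bar and front 51 mm either side of the middle. Axes as the socket's.
- socket: grey plastic twist-lock block, 90 x 90 x 27 mm high, fixed in the drawer. Origin: centre of its underside, 22 mm above the counter; z up, x along the slide pointing into the unit, y along the handle bar. From the origin the handle bar's axis lies 106 mm towards -x, the inner face of the drawer front 56 mm towards -x, the drawer's side walls (60 mm high) 93 mm towards +y and -y.
- hole (a point): centre of the socket's round hole (47 mm across), on its floor, 14 mm above the socket's origin; the nozzle stands here. A 6.5 mm thick cover, 6.5 mm above this floor, holds the nozzle's ears down while they lie along +y and -y (start: give or take 6 degrees). Open notches in the cover lie about 60 degrees either side of +y and of -y. Axes as the socket's.
- lock (a point): the same point again; how the lock behaves: a hidden, unseeable stop blocks one sense of turning (differs from start to start) 10 to 20 degrees from y. In the other sense the nozzle turns loosely to an end stop 60 to 66 degrees from y; there its ears stand in the notches and it lifts straight out (ears free of the cover from about 53 degrees on).
- nozzle: loose black plastic hair dryer nozzle, about 60 g, 58 mm high, standing mouth up in the socket. Origin: centre of its underside (at the start at point hole, 36 mm above the counter), z up its axis. Round collar 44 mm across; two ears 10.5 mm wide, 5 mm thick, at the underside reach out to 32 mm from the axis along its +y and -y. Next to no torque turns it until it meets a stop.
- mouth (a point): on the nozzle's axis, 48 mm above its origin: the point to grip. The mouth is a flat blade 16 mm thick (nozzle's x) and 56 mm long (nozzle's y), from 32 to 58 mm above the origin; grip it across its 16 mm.
- cabinet: the fixed wooden drawer unit. Origin: centre of its underside on the counter; 270 mm deep (x, front at -135 mm), 240 mm wide (y), 112 mm high. Same axes as the socket.
- mug: white ceramic mug, 80 mm across, 92 mm high, on the counter beside the unit; origin centre of its underside. Bystander.
- tin: round aluminium tin, 72 mm across, 29 mm high, on top of the unit; origin centre of its underside. Bystander.
- comb: black comb 170 mm long (x), 5 mm thick, flat on the counter beside the unit; origin at its middle, underside. Bystander.
- earplug_case: blue ear plug case 60 x 36 x 22 mm on top of the unit; origin centre of its underside. Bystander.

How it is judged (in metres and radians):
On the way, in this order (a step that is already met when the one before it is completed fails the run):
1. the drawer is pulled out to its stop (within 12 mm), the nozzle still seated (value of joint drawer above 0.088 m and z of nozzle in the frame of socket below 0.022 m), for 0.1 s.
2. the nozzle is turned into the notches (more than 0.8 rad from the socket's y) while still down in the socket (angle between the y axis of nozzle and the y axis of socket, either way round above 0.8 rad and z of nozzle in the frame of socket below 0.022 m), for 0.05 s.
At the end, for the whole second after the job is handed in: The fingers hold the nozzle (more than 1 N), still (below 0.03 m/s) and upright within 0.3 rad, its underside above the unit's top (at least 95 mm above the socket's origin, 117 mm above the counter) and touching neither unit, socket, mug nor tin; the drawer is still within 20 mm of its stop (z of nozzle in the frame of socket above 0.095 m and angle between nozzle's own z axis and vertical below 0.3 rad and contact force between the fingers and nozzle above 1 N and contact force between nozzle and cabinet below 0.1 N and contact force between nozzle and socket below 0.1 N and contact force between nozzle and mug below 0.1 N and contact force between nozzle and tin below 0.1 N and linear speed of nozzle below 0.03 m/s and value of joint drawer above 0.08 m); the arm keeps its last pose, push and grip.
It fails at once if the nozzle is forced against the socket (more than 80 N) (contact force between nozzle and socket above 80 N).
It fails at once if the mug is knocked over or shifted by more than 30 mm (distance of mug from where it was at the start of the episode above 0.03 m or angle between mug's own z axis and vertical above 0.5 rad).
It fails at once if the tin is knocked over or shifted by more than 30 mm (distance of tin from where it was at the start of the episode above 0.03 m or angle between tin's own z axis and vertical above 0.5 rad).
It fails at once if the comb is knocked over or shifted by more than 30 mm (distance of comb from where it was at the start of the episode above 0.03 m or angle between comb's own z axis and vertical above 0.5 rad).
It fails at once if the ear plug case is knocked over or shifted by more than 30 mm (distance of earplug_case from where it was at the start of the episode above 0.03 m or angle between earplug_case's own z axis and vertical above 0.5 rad).
It also fails if it takes over 61 s, if anything falls off the work surface, if the arm or the gripper's body presses on something with over 40 N, if the wrist force passes 120 N, or if a joint passes its speed limit or range.

### The arm

A 6-joint arm with a two-finger parallel gripper is mounted at the origin on the work surface. World frame = base frame: x ahead of the robot, y to its left, z up, the work surface at z = 0. Lengths are in m, angles in degrees, forces in N, time in s.
With the tool pointing down it reaches from about 0.375 to 0.9 m from the base axis. Payload 3.1 kg.
Tool frame: the origin (TCP) lies at the very end of the fingers, on their centre line; the grasp point (between the pads) lies 19 mm behind it; z points along the fingers, y is the line along which they close (so a half turn about z gives the same grasp; the last joint's range is limited). The gripper opens to 85 mm and grips with 20 to 120 N. Pads are 22 mm wide; open, the fingers measure 114 mm over their backs; the gripper's body (76 mm by 85 mm) begins 54 mm behind the grasp point. The pads swing forward as they close: fully open they stand 13 mm farther back than shut.
Start: joints at [57.267, 30.224, 82.088, -0, 67.689, -10.227], TCP at [0.239, 0.577, 0.231] pointing down, gripper open.
Joint ranges: [-176.69, 176.69], [-43.24, 126.21], [12.49, 139.97], [-82, 262], [0, 151.66], [-163.58, 163.58]. Speed limits (degrees/s): [159.86, 159.86, 180, 180, 180, 180].

### API

Orientations are given as a 3x3 rotation matrix whose columns are the frame's x, y, z axes.
In Python, from workcell import arm gives the robot as it stands. The module is installed in compiled form; this text tells all that it offers.
- The arm moves only by the shell command python3 -m handwheel 'ROWS' [FORCE]. ROWS is JSON, a list of rows, each an object of numbers: "claw": the opening, from 0 (shut) to 1 (fully open); "x", "y", "z": the shift along the world's x, y, z in mm; "rx", "ry", "rz": the turn, a rotation vector about the world's x, y, z in rad. A call has 1 to 10 rows; each row shifts and turns the commanded pose from where the row before left it; what a row does not reach is not made up. A row lasts 1/8 s, in which the tool goes at most 62.5 mm and 10.7 degrees, less where a joint would pass 70% of its speed; a pose out of reach is approached as far as the arm can. A call with a gripper value outside its range is refused whole. The fingers move at their own pace and stop on an object; FORCE is the grip in N (left out, the last holds). Time passes only in rows, so rows that do not move let the fingers close. It gives the time, the measured TCP pose, the force, the opening and the grip force at its end, in the units of the state.
- arm.get_obs(): the state, without advancing time (a new reading comes with each control period).
- arm.grab_frame(name): name is "scene" or "top"; returns the picture (480x640x3 uint8, red, green, blue); there is no depth.
- arm.calibration(name): a dict with "vfov" (degrees; the focal length in pixels is half the picture's height over the tangent of half this angle, whatever the lens; pixels are square), "cx", "cy" (the principal point, pixels), "R" (3x3) and "t" (3): a world point X has camera coordinates R X + t. Camera axes: x right, y down, z forward; pixel columns grow to the right and rows downward; lengths in m; the calibration is good to about 2 mm. A picture is of the moment at which its call begins. calibration takes no time and is no camera call.
- arm.job_done(): hands the job in; it is judged then, once.
The state is a dict: "t": time; "q": joint angles; "qd": joint speeds; "joint_efforts": joint torques, N m; "eef_pos": TCP position; "ee_rot": TCP orientation; "force": force on the tool from outside, world axes, zero at the start; "moment": the same for the moment, N m; "opening": finger opening in m; "grasp_force": force on a finger pad.
Only numpy, scipy, OpenCV 4.12 (cv2) and the standard library are available. Lean on these libraries where they do the work, as an engineer would, in place of code of your own. Each camera call takes 0.05 s, during which the arm holds its last target. There are 200 camera calls.

## Working session

There is one attempt and no reset: what is moved stays moved. The work goes in short steps, Python scripts to look and compute and a shell command to move; the robot and the scene stay as the last step left them, time stands still between calls to the robot, and variables do not carry over. Pictures are saved under pics/ and viewed, at most 10 in all, crops included, and the job is handed in when it is done.

```bash
mkdir -p pics
python3 - <<'E'
from workcell import arm
import cv2,numpy as np
for n in("scene","top"):
    cv2.imwrite(f"pics/{n}0.png",arm.grab_frame(n)[:,:,::-1])
    c=arm.calibration(n);print(n,c)
o=arm.get_obs();print(o["t"],o["eef_pos"],o["ee_rot"],o["opening"],o["force"])
E
```

```text
scene {'vfov': 56.792171934081665, 'cx': 314.3725260974874, 'cy': 245.0449827271501, 'R': array([[-0.61817487,  0.78585035,  0.01729317],
       [ 0.59977015,  0.48579021, -0.63583303],
       [-0.50807046, -0.38268407, -0.77163289]]), 't': array([ 0.34110549, -0.33832274,  1.14236105])}
top {'vfov': 54.153039481397386, 'cx': 322.7375954717908, 'cy': 241.9558817706735, 'R': array([[-0.03704263, -0.99930163, -0.00490916],
       [-0.96907685,  0.03712067, -0.24395104],
       [ 0.2439629 , -0.00427924, -0.96977512]]), 't': array([0.07158368, 0.66667586, 0.75130271])}
0.1 [0.23885559 0.57686284 0.23042753] [[-9.23844237e-01  3.82767174e-01 -1.05660594e-03]
 [ 3.82768482e-01  9.23842799e-01 -1.66474770e-03]
 [ 3.38927015e-04 -1.94240302e-03 -9.99998056e-01]] 0.08531065959067088 [ 0.76601513 -0.1373571   0.37879137]
```

View pics/scene0.png

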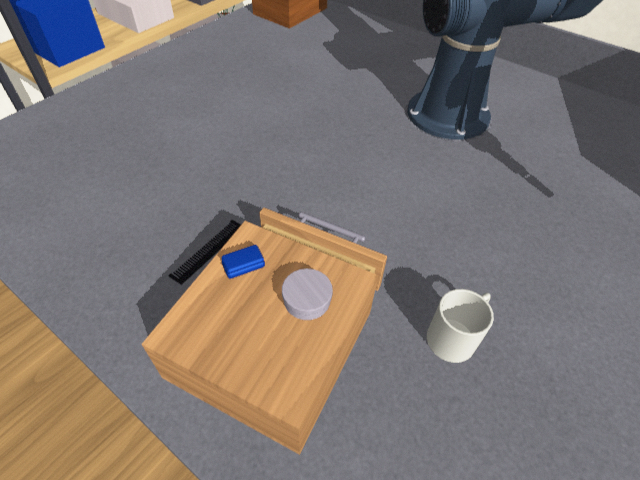

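View pics/top0.png

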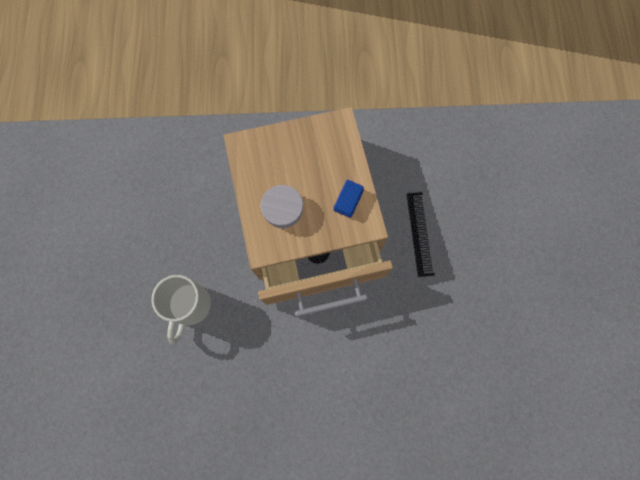

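The top view shows the unit with corners at about (225,134), (351,109), (386,238) and (250,267). The handle bar runs (297,313)–(366,298), the mug is at (181,300), the tin at (282,205), and part of the nozzle at (318,255).

```bash
cat > h.py <<'E'
from workcell import arm
import numpy as np
def px(n,u,v,z):
    c=arm.calibration(n);f=240/np.tan(np.radians(c["vfov"]/2));R=np.array(c["R"]);o=-R.T@c["t"]
    d=R.T@[(u-c["cx"])/f,(v-c["cy"])/f,1];return o+d*(z-o[2])/d[2]
def proj(n,X):
    c=arm.calibration(n);f=240/np.tan(np.radians(c["vfov"]/2));p=np.array(c["R"])@X+c["t"];return np.r_[c["cx"],c["cy"]]+f*p[:2]/p[2]
E
python3 - <<'E'
from h import *
np.set_printoptions(precision=4,suppress=True)
P=[px("top",*p,.112) for p in[(225,134),(351,109),(386,238),(250,267)]]
for p in P:print(p)
for i in range(4):print(np.linalg.norm(P[i]-P[i-1]))
a,b=px("top",297,313,.074),px("top",366,298,.074);print(a,b,np.linalg.norm(a-b),(a+b)/2)
c,d=px("scene",301,215,.074),px("scene",363,239,.074);print(c,d,np.linalg.norm(c-d),(c+d)/2)
for s in [(b-a),(P[2]-P[3]),(P[1]-P[0]),P[3]-P[0],P[2]-P[1],c-d]:print(np.degrees(np.arctan2(s[1],s[0])))
# front of unit centre
print("front mid",(P[2]+P[3])/2)
print("mug",px("top",178,290,.092),"tin",px("top",282,203,.141),"case",px("top",349,196,.134),"comb",px("top",421,235,.005))
E
cat > zoom.py <<'E'
import sys,cv2
from workcell import arm
n,o,x0,y0,x1,y1,s=sys.argv[1:];x0,y0,x1,y1,s=map(int,(x0,y0,x1,y1,s))
cv2.imwrite(o,cv2.resize(arm.grab_frame(n)[y0:y1,x0:x1,::-1],None,fx=s,fy=s,interpolation=cv2.INTER_CUBIC))
E
python3 zoom.py top pics/z1.png 215 95 405 325 2
```

```text
[0.8707 0.2168 0.112 ]
[ 0.912  -0.0148  0.112 ]
[ 0.6644 -0.0621  0.112 ]
[0.6226 0.1711 0.112 ]
0.2523063677259939
0.235262863868639
0.25213775601884136
0.236894790998829
[0.5461 0.0956 0.074 ] [ 0.5676 -0.0252  0.074 ] 0.1226932664717015 [0.5569 0.0352 0.074 ]
[ 0.5678 -0.0198  0.074 ] [0.5442 0.0998 0.074 ] 0.12195527933963535 [0.556 0.04  0.074]
-79.93236593562436
-79.84512552116195
-79.88938488719586
-169.57013132914807
-169.19907975501266
-78.82384627205268
front mid [0.6435 0.0545 0.112 ]
mug [0.5912 0.2976 0.092 ] tin [0.7245 0.1128 0.141 ] case [ 0.7351 -0.0011  0.134 ] comb [ 0.6951 -0.1462  0.005 ]
```

View pics/z1.png

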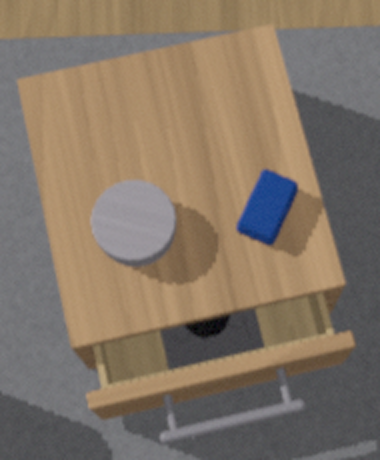

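The zoom confirms the bar ends at about (295.5,313.5) and (366.5,297.5). Both cameras put the bar on the same line, with a length of about 122 mm against the given 120 mm. The socket's x points about 10.2° from world x. Next I move above the handle.

```bash
r='{"x":29,"y":-49,"rz":-0.1,"claw":0.33}'; python3 -m handwheel '[{"x":29,"y":-49,"rz":-0.1,"claw":0.33},{"x":29,"y":-49,"rz":-0.1,"claw":0.33},{"x":29,"y":-49,"rz":-0.1,"claw":0.33},{"x":29,"y":-49,"rz":-0.1,"claw":0.33},{"x":29,"y":-49,"rz":-0.1,"claw":0.33},{"x":29,"y":-49,"rz":-0.1,"claw":0.33},{"x":29,"y":-49,"rz":-0.1,"claw":0.33},{"x":29,"y":-49,"rz":-0.1,"claw":0.33},{"x":29,"y":-49,"rz":-0.1,"claw":0.33},{"x":29,"y":-49,"rz":-0.1,"claw":0.33}]' 30
python3 -m handwheel '[{"x":27.5,"y":-49.4,"claw":0.33},{"z":-30,"claw":0.33},{"z":-30,"claw":0.33},{"claw":0.33},{"claw":0.33}]'
python3 zoom.py top pics/z2.png 215 145 405 345 3
```

```text
invalid input
invalid input
```

View pics/z2.png

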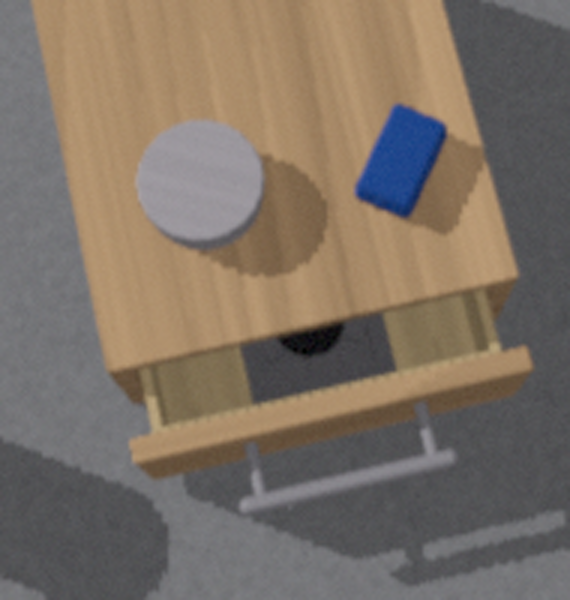

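The arm hasn't moved: the command was refused, perhaps because every key is required. The picture shows the same scene, with bar ends at (295,314) and (367,297), which agrees with before.

```bash
python3 -m handwheel '[{"claw":0.33,"x":29,"y":-49,"z":0,"rx":0,"ry":0,"rz":-0.1}]' 30; python3 -m handwheel '[{"claw":0.33,"x":29,"y":-49,"z":0,"rx":0,"ry":0,"rz":-0.1}]'
```

```text
t: 0.32
eef_pos: [0.2674, 0.5303, 0.231]
ee_rot: [[-0.882, 0.471, 0.001], [0.471, 0.882, 0.002], [0.0, 0.002, -1.0]]
force: [1.3, -0.6, 0.1]
opening: 0.0696
grasp_force: 0.0
t: 0.45
eef_pos: [0.2974, 0.4786, 0.231]
ee_rot: [[-0.829, 0.56, 0.0], [0.56, 0.829, -0.0], [-0.0, -0.0, -1.0]]
force: [0.4, 1.1, 0.2]
opening: 0.0517
grasp_force: 0.0
```

```bash
python3 -m handwheel '[{"claw":0.33,"x":29,"y":-49,"z":0,"rx":0,"ry":0,"rz":-0.1},{"claw":0.33,"x":29,"y":-49,"z":0,"rx":0,"ry":0,"rz":-0.1},{"claw":0.33,"x":29,"y":-49,"z":0,"rx":0,"ry":0,"rz":-0.1},{"claw":0.33,"x":29,"y":-49,"z":0,"rx":0,"ry":0,"rz":-0.1},{"claw":0.33,"x":29,"y":-49,"z":0,"rx":0,"ry":0,"rz":-0.1},{"claw":0.33,"x":29,"y":-49,"z":0,"rx":0,"ry":0,"rz":-0.1},{"claw":0.33,"x":29,"y":-49,"z":0,"rx":0,"ry":0,"rz":-0.1},{"claw":0.33,"x":29,"y":-49,"z":0,"rx":0,"ry":0,"rz":-0.1},{"claw":0.33,"x":27.5,"y":-49.4,"z":0,"rx":0,"ry":0,"rz":0},{"claw":0.33,"x":0,"y":0,"z":0,"rx":0,"ry":0,"rz":0}]'
python3 -m handwheel '[{"claw":0.33,"x":0,"y":0,"z":-40,"rx":0,"ry":0,"rz":0},{"claw":0.33,"x":0,"y":0,"z":-40,"rx":0,"ry":0,"rz":0},{"claw":0.33,"x":0,"y":0,"z":0,"rx":0,"ry":0,"rz":0},{"claw":0.33,"x":0,"y":0,"z":0,"rx":0,"ry":0,"rz":0}]'
python3 zoom.py scene pics/z3.png 220 120 420 300 4
```

```text
t: 1.7
eef_pos: [0.5591, 0.0342, 0.2312]
ee_rot: [[-0.172, 0.985, 0.002], [0.985, 0.172, -0.001], [-0.001, 0.002, -1.0]]
force: [-0.7, 0.7, 0.5]
opening: 0.0284
grasp_force: 0.0
t: 2.2
eef_pos: [0.5571, 0.0386, 0.1523]
ee_rot: [[-0.178, 0.984, 0.001], [0.984, 0.178, -0.0], [-0.0, 0.001, -1.0]]
force: [-0.3, -0.6, 0.2]
opening: 0.0282
grasp_force: 0.0
```

View pics/z3.png

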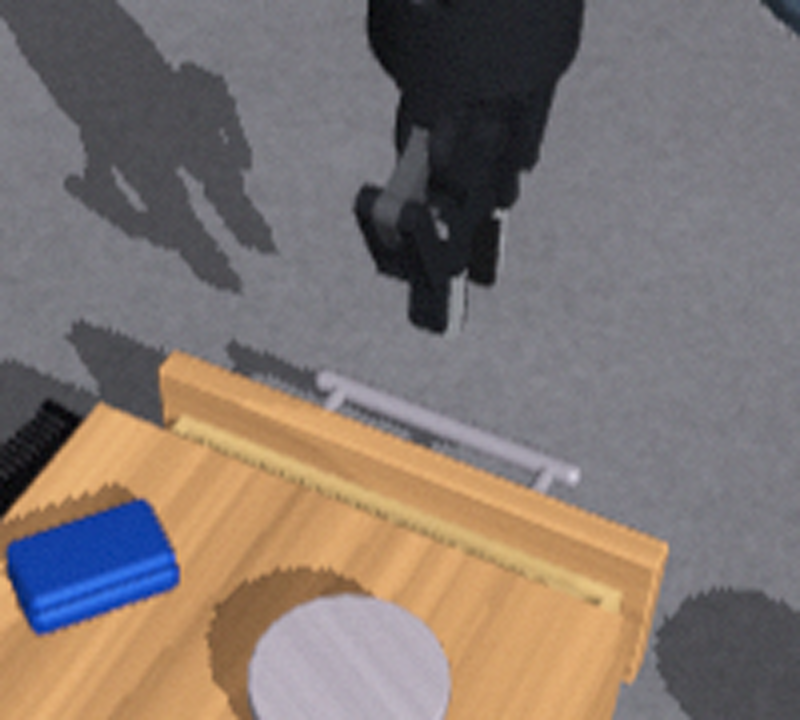

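The picture shows the bar ends at (300,215) and (364,239) in the full frame, with the fingers above the bar's middle. The bar line agrees between the cameras, so I descend around it.

```bash
python3 -m handwheel '[{"claw":0.33,"x":0,"y":0,"z":-30,"rx":0,"ry":0,"rz":0},{"claw":0.33,"x":0,"y":0,"z":-30,"rx":0,"ry":0,"rz":0},{"claw":0.33,"x":0,"y":0,"z":-8,"rx":0,"ry":0,"rz":0},{"claw":0.33,"x":0,"y":0,"z":-8,"rx":0,"ry":0,"rz":0},{"claw":0.33,"x":0,"y":0,"z":-5,"rx":0,"ry":0,"rz":0}]'
python3 -m handwheel '[{"claw":0.33,"x":0,"y":0,"z":-8,"rx":0,"ry":0,"rz":0},{"claw":0.33,"x":0,"y":0,"z":-8,"rx":0,"ry":0,"rz":0},{"claw":0.33,"x":0,"y":0,"z":0,"rx":0,"ry":0,"rz":0}]'
python3 -m handwheel '[{"claw":0,"x":0,"y":0,"z":0,"rx":0,"ry":0,"rz":0},{"claw":0,"x":0,"y":0,"z":0,"rx":0,"ry":0,"rz":0},{"claw":0,"x":0,"y":0,"z":0,"rx":0,"ry":0,"rz":0},{"claw":0,"x":0,"y":0,"z":0,"rx":0,"ry":0,"rz":0}]' 30
```

```text
t: 2.88
eef_pos: [0.5576, 0.0379, 0.0711]
ee_rot: [[-0.177, 0.984, 0.002], [0.984, 0.177, -0.0], [-0.001, 0.002, -1.0]]
force: [0.2, -0.4, -0.1]
opening: 0.0285
grasp_force: 0.0
t: 3.25
eef_pos: [0.5616, 0.0386, 0.0579]
ee_rot: [[-0.177, 0.984, 0.012], [0.984, 0.177, 0.0], [-0.002, 0.012, -1.0]]
force: [1.0, 3.9, 18.2]
opening: 0.0282
grasp_force: 7.7
t: 3.75
eef_pos: [0.5581, 0.038, 0.0556]
ee_rot: [[-0.178, 0.984, 0.003], [0.984, 0.178, -0.0], [-0.001, 0.003, -1.0]]
force: [-0.1, 2.1, 10.9]
opening: 0.0101
grasp_force: 29.3
```

The bar is gripped, with the opening at 10 mm and a grip force of 29 N. Now I pull.

```bash
python3 -m handwheel '[{"claw":0,"x":-9.8,"y":-1.8,"z":0,"rx":0,"ry":0,"rz":0},{"claw":0,"x":-9.8,"y":-1.8,"z":0,"rx":0,"ry":0,"rz":0},{"claw":0,"x":-9.8,"y":-1.8,"z":0,"rx":0,"ry":0,"rz":0},{"claw":0,"x":-9.8,"y":-1.8,"z":0,"rx":0,"ry":0,"rz":0},{"claw":0,"x":-9.8,"y":-1.8,"z":0,"rx":0,"ry":0,"rz":0},{"claw":0,"x":-9.8,"y":-1.8,"z":0,"rx":0,"ry":0,"rz":0},{"claw":0,"x":-9.8,"y":-1.8,"z":0,"rx":0,"ry":0,"rz":0},{"claw":0,"x":-9.8,"y":-1.8,"z":0,"rx":0,"ry":0,"rz":0},{"claw":0,"x":-9.8,"y":-1.8,"z":0,"rx":0,"ry":0,"rz":0}]'
python3 -m handwheel '[{"claw":0,"x":-4.9,"y":-0.9,"z":0,"rx":0,"ry":0,"rz":0},{"claw":0,"x":-3.9,"y":-0.7,"z":0,"rx":0,"ry":0,"rz":0},{"claw":0,"x":0,"y":0,"z":0,"rx":0,"ry":0,"rz":0},{"claw":0,"x":0,"y":0,"z":0,"rx":0,"ry":0,"rz":0}]'
python3 -m handwheel '[{"claw":0,"x":-2,"y":-0.3,"z":0,"rx":0,"ry":0,"rz":0},{"claw":0,"x":0,"y":0,"z":0,"rx":0,"ry":0,"rz":0}]'
```

```text
t: 4.88
eef_pos: [0.4712, 0.0207, 0.0556]
ee_rot: [[-0.178, 0.984, 0.007], [0.984, 0.178, -0.002], [-0.003, 0.006, -1.0]]
force: [2.7, -1.5, 11.4]
opening: 0.0096
grasp_force: 29.9
t: 5.38
eef_pos: [0.4618, 0.0189, 0.0556]
ee_rot: [[-0.178, 0.984, 0.005], [0.984, 0.178, -0.002], [-0.003, 0.004, -1.0]]
force: [-0.2, -4.3, 14.1]
opening: 0.0101
grasp_force: 30.1
t: 5.62
eef_pos: [0.4604, 0.0186, 0.0556]
ee_rot: [[-0.178, 0.984, 0.006], [0.984, 0.178, -0.002], [-0.003, 0.006, -1.0]]
force: [1.2, -4.0, 12.9]
opening: 0.0098
grasp_force: 30.1
```

The drawer has travelled about 99.6 mm. Now I release and rise.

```bash
python3 -m handwheel '[{"claw":0.32,"x":0,"y":0,"z":0,"rx":0,"ry":0,"rz":0},{"claw":0.32,"x":0,"y":0,"z":0,"rx":0,"ry":0,"rz":0},{"claw":0.32,"x":0,"y":0,"z":0,"rx":0,"ry":0,"rz":0}]'
python3 -m handwheel '[{"claw":0.32,"x":0,"y":0,"z":10,"rx":0,"ry":0,"rz":0},{"claw":0.32,"x":0,"y":0,"z":15,"rx":0,"ry":0,"rz":0},{"claw":0.32,"x":0,"y":0,"z":20,"rx":0,"ry":0,"rz":0},{"claw":0.32,"x":0,"y":0,"z":50,"rx":0,"ry":0,"rz":0},{"claw":0.32,"x":-20,"y":0,"z":50,"rx":0,"ry":0,"rz":0},{"claw":0.32,"x":-30,"y":50,"z":0,"rx":0,"ry":0,"rz":0},{"claw":0.32,"x":0,"y":60,"z":0,"rx":0,"ry":0,"rz":0},{"claw":0.32,"x":0,"y":0,"z":0,"rx":0,"ry":0,"rz":0}]'
python3 zoom.py top pics/z4.png 215 205 405 345 4
python3 zoom.py scene pics/z5.png 240 120 440 270 4
```

```text
t: 6.0
eef_pos: [0.4573, 0.0199, 0.054]
ee_rot: [[-0.177, 0.984, -0.001], [0.984, 0.177, 0.0], [0.0, -0.001, -1.0]]
force: [-1.0, -0.3, 1.9]
opening: 0.0275
grasp_force: 0.7
t: 7.0
eef_pos: [0.4064, 0.1334, 0.2]
ee_rot: [[-0.184, 0.983, 0.001], [0.983, 0.184, 0.001], [0.001, 0.001, -1.0]]
force: [0.2, -0.6, -0.2]
opening: 0.0274
grasp_force: 0.0
```

View pics/z4.png

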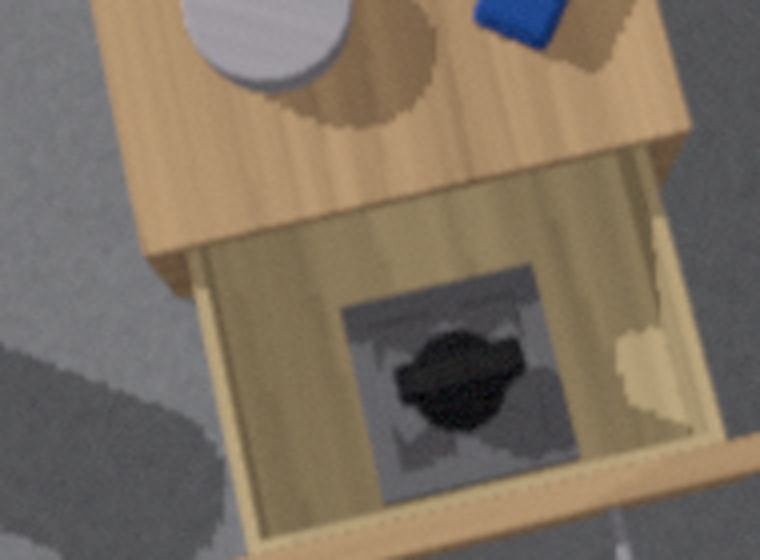

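View pics/z5.png

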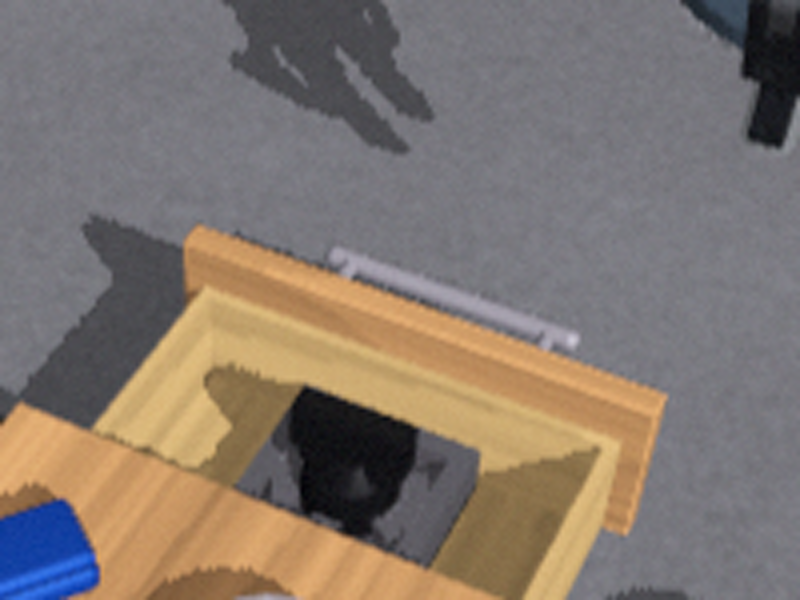

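In the top zoom the blade runs from (400,386) to (521,353), with the socket corners at (342,310), (530,266), (580,460) and (385,503). In the scene zoom the drawer is out, with the handle ends at (331,256) and (577,340).

Run:
```python
from h import *
np.set_printoptions(precision=4,suppress=True)
T=lambda u,v,z:px("top",215+u/4,205+v/4,z)
a,b=T(400,386,.094),T(521,353,.094);print("blade",(a+b)/2,np.linalg.norm(a-b),np.degrees(np.arctan2(*(a-b)[1::-1])))
S=[T(*p,.049) for p in[(342,310),(530,266),(580,460),(385,503)]];print("sock",np.mean(S,0),[np.linalg.norm(S[i]-S[i-1]) for i in range(4)],np.degrees(np.arctan2(*(S[0]-S[1])[1::-1])),np.degrees(np.arctan2(*(S[3]-S[2])[1::-1])))
c,d=px("scene",240+331/4,120+64,.074),px("scene",240+577/4,120+85,.074);h=(c+d)/2
th=np.radians(10.2);print("handle",h,"-> socket",h[:2]+.106*np.r_[np.cos(th),np.sin(th)])
```

```text
blade [0.5684 0.0375 0.094 ] 0.05338574370776565 103.10458817340498
sock [0.568  0.0377 0.049 ] [np.float64(0.08834390764626811), np.float64(0.087736501787656), np.float64(0.08994160529957429), np.float64(0.088477069016388)] 101.15577451077444 100.12137143183772
handle [0.4642 0.0223 0.074 ] -> socket [0.5685 0.0411]
```

The camera puts the nozzle axis at about (0.568, 0.0375), while the handle pose predicts 0.565. The socket edges measure 88–90 mm and the blade 53 mm, which is plausible. The blade's long axis is at 103°, so the tool's y should be about 13°. Now I move above it.

```bash
python3 -m handwheel '[{"claw":0.55,"x":40,"y":-23,"z":0,"rx":0,"ry":0,"rz":0.05},{"claw":0.55,"x":40,"y":-23,"z":0,"rx":0,"ry":0,"rz":0},{"claw":0.55,"x":40,"y":-23,"z":0,"rx":0,"ry":0,"rz":0},{"claw":0.55,"x":39,"y":-22,"z":0,"rx":0,"ry":0,"rz":0},{"claw":0.55,"x":0,"y":0,"z":-30,"rx":0,"ry":0,"rz":0},{"claw":0.55,"x":0,"y":0,"z":-30,"rx":0,"ry":0,"rz":0},{"claw":0.55,"x":0,"y":0,"z":0,"rx":0,"ry":0,"rz":0},{"claw":0.55,"x":0,"y":0,"z":0,"rx":0,"ry":0,"rz":0}]'
python3 zoom.py top pics/z6.png 215 205 405 345 4
```

```text
t: 8.1
eef_pos: [0.5673, 0.0377, 0.14]
ee_rot: [[-0.224, 0.974, 0.001], [0.974, 0.224, -0.0], [-0.0, 0.001, -1.0]]
force: [0.6, -0.6, -0.3]
opening: 0.0466
grasp_force: 0.0
```

View pics/z6.png

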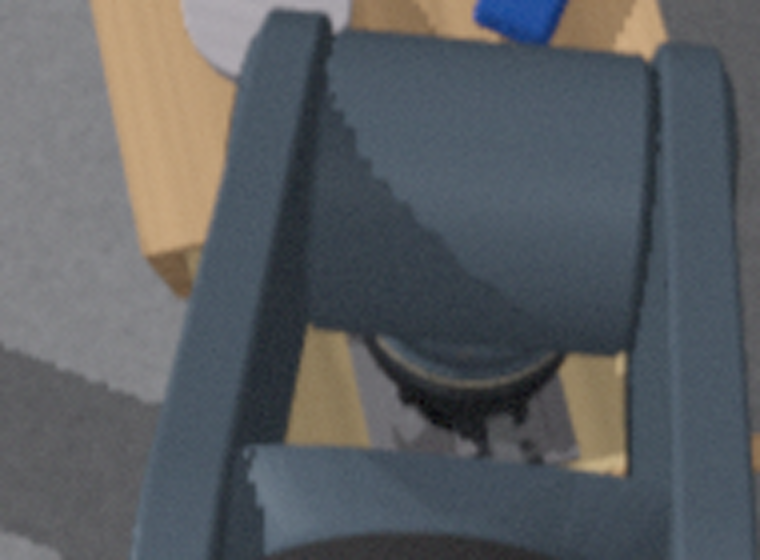

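The arm hides the nozzle, but the TCP sits at (0.567, 0.038) as intended. I descend to 0.070 and close gently.

```bash
python3 -m handwheel '[{"claw":0.55,"x":0,"y":0,"z":-20,"rx":0,"ry":0,"rz":0},{"claw":0.55,"x":0,"y":0,"z":-15,"rx":0,"ry":0,"rz":0},{"claw":0.55,"x":0,"y":0,"z":-15,"rx":0,"ry":0,"rz":0},{"claw":0.55,"x":0,"y":0,"z":-10,"rx":0,"ry":0,"rz":0},{"claw":0.55,"x":0,"y":0,"z":-10,"rx":0,"ry":0,"rz":0},{"claw":0.55,"x":0,"y":0,"z":0,"rx":0,"ry":0,"rz":0}]'
python3 -m handwheel '[{"claw":0.3,"x":0,"y":0,"z":0,"rx":0,"ry":0,"rz":0},{"claw":0.3,"x":0,"y":0,"z":0,"rx":0,"ry":0,"rz":0},{"claw":0,"x":0,"y":0,"z":0,"rx":0,"ry":0,"rz":0},{"claw":0,"x":0,"y":0,"z":0,"rx":0,"ry":0,"rz":0},{"claw":0,"x":0,"y":0,"z":0,"rx":0,"ry":0,"rz":0}]' 20
python3 -c "
from workcell import arm
o=arm.get_obs();print(o['moment'],o['force'])"
```

```text
t: 8.9
eef_pos: [0.5661, 0.039, 0.0684]
ee_rot: [[-0.226, 0.974, -0.002], [0.974, 0.226, 0.0], [0.001, -0.002, -1.0]]
force: [-0.9, -0.0, -0.5]
opening: 0.0466
grasp_force: 0.0
t: 9.52
eef_pos: [0.5689, 0.0389, 0.0719]
ee_rot: [[-0.226, 0.974, 0.006], [0.974, 0.226, -0.0], [-0.002, 0.005, -1.0]]
force: [-0.5, 1.1, 11.1]
opening: 0.0155
grasp_force: 50.3
[1.60563168e-01 1.73009607e-02 9.44122765e-05] [-0.50124731  1.08172777 11.11862389]
```

Gripped at an opening of 15.5 mm. I relax the vertical preload and then turn gently in the + sense.

```bash
python3 -m handwheel '[{"claw":0,"x":0,"y":0,"z":2,"rx":0,"ry":0,"rz":0},{"claw":0,"x":0,"y":0,"z":0,"rx":0,"ry":0,"rz":0}]' 20
M='from workcell import arm
o=arm.get_obs();print("M",o["moment"].round(3),o["q"][5])'
python3 -c "$M"
python3 -m handwheel '[{"claw":0,"x":0,"y":0,"z":0,"rx":0,"ry":0,"rz":0.05},{"claw":0,"x":0,"y":0,"z":0,"rx":0,"ry":0,"rz":0.05},{"claw":0,"x":0,"y":0,"z":0,"rx":0,"ry":0,"rz":0}]'; python3 -c "$M"
python3 -m handwheel '[{"claw":0,"x":0,"y":0,"z":0,"rx":0,"ry":0,"rz":0.04},{"claw":0,"x":0,"y":0,"z":0,"rx":0,"ry":0,"rz":0}]'; python3 -c "$M"
```

```text
t: 9.78
eef_pos: [0.5674, 0.0388, 0.072]
ee_rot: [[-0.226, 0.974, 0.002], [0.974, 0.226, -0.0], [-0.001, 0.002, -1.0]]
force: [0.4, 0.4, 5.4]
opening: 0.0156
grasp_force: 43.6
M [ 0.045 -0.054 -0.019] -20.406483778944565
t: 10.15
eef_pos: [0.5674, 0.0386, 0.0719]
ee_rot: [[-0.323, 0.947, 0.002], [0.947, 0.323, -0.0], [-0.001, 0.001, -1.0]]
force: [0.0, -0.1, 6.1]
opening: 0.0154
grasp_force: 43.7
M [-0.045 -0.091  0.032] -26.156501883712068
t: 10.4
eef_pos: [0.5674, 0.0386, 0.072]
ee_rot: [[-0.36, 0.933, 0.002], [0.933, 0.36, -0.001], [-0.001, 0.001, -1.0]]
force: [0.8, -0.7, 5.3]
opening: 0.0153
grasp_force: 43.7
M [-0.105 -0.118  0.069] -28.444344564130272
```

```bash
M='from workcell import arm
o=arm.get_obs();print("M",o["moment"].round(3),o["q"].round(1))'
python3 -m handwheel '[{"claw":0,"x":0,"y":0,"z":0,"rx":0,"ry":0,"rz":0.04},{"claw":0,"x":0,"y":0,"z":0,"rx":0,"ry":0,"rz":0}]'; python3 -c "$M"
python3 -m handwheel '[{"claw":0,"x":0,"y":0,"z":0,"rx":0,"ry":0,"rz":0.04},{"claw":0,"x":0,"y":0,"z":0,"rx":0,"ry":0,"rz":0}]'; python3 -c "$M"
```

```text
t: 10.65
eef_pos: [0.5675, 0.0385, 0.0719]
ee_rot: [[-0.397, 0.918, 0.002], [0.918, 0.397, -0.001], [-0.001, 0.001, -1.0]]
force: [0.9, -0.5, 5.3]
opening: 0.0156
grasp_force: 43.7
M [-0.079 -0.129  0.034] [ -7.4  39.   97.4  -0.   43.5 -30.7]
t: 10.9
eef_pos: [0.5675, 0.0386, 0.072]
ee_rot: [[-0.433, 0.901, 0.002], [0.901, 0.433, -0.001], [-0.001, 0.001, -1.0]]
force: [0.1, -0.4, 6.6]
opening: 0.0153
grasp_force: 43.7
M [-0.075 -0.184  0.022] [ -7.4  39.   97.4  -0.   43.4 -33. ]
```

```bash
M='from workcell import arm
o=arm.get_obs();print("M",o["moment"].round(3))'
python3 -m handwheel '[{"claw":0,"x":0,"y":0,"z":0,"rx":0,"ry":0,"rz":0.04},{"claw":0,"x":0,"y":0,"z":0,"rx":0,"ry":0,"rz":0}]'; python3 -c "$M"
python3 -m handwheel '[{"claw":0,"x":0,"y":0,"z":0,"rx":0,"ry":0,"rz":0.04},{"claw":0,"x":0,"y":0,"z":0,"rx":0,"ry":0,"rz":0}]'; python3 -c "$M"
python3 -m handwheel '[{"claw":0,"x":0,"y":0,"z":0,"rx":0,"ry":0,"rz":0.04},{"claw":0,"x":0,"y":0,"z":0,"rx":0,"ry":0,"rz":0}]'; python3 -c "$M"
```

```text
t: 11.15
eef_pos: [0.5676, 0.0386, 0.072]
ee_rot: [[-0.469, 0.883, 0.002], [0.883, 0.469, -0.001], [-0.001, 0.002, -1.0]]
force: [0.5, -0.0, 6.0]
opening: 0.015
grasp_force: 43.6
M [ 0.016 -0.112 -0.016]
t: 11.4
eef_pos: [0.5676, 0.0386, 0.0719]
ee_rot: [[-0.504, 0.864, 0.002], [0.864, 0.504, -0.001], [-0.002, 0.002, -1.0]]
force: [1.4, -0.7, 5.3]
opening: 0.0158
grasp_force: 43.6
M [-0.084 -0.186  0.029]
t: 11.65
eef_pos: [0.5677, 0.0386, 0.072]
ee_rot: [[-0.538, 0.843, 0.002], [0.843, 0.538, -0.0], [-0.002, 0.002, -1.0]]
force: [1.2, -0.2, 4.8]
opening: 0.0153
grasp_force: 43.6
M [-0.022 -0.173  0.029]
```

It is past 20° with no torque, so + is the free sense. I continue turning.

```bash
M='from workcell import arm
o=arm.get_obs();print("M",o["moment"].round(3))'
python3 -m handwheel '[{"claw":0,"x":0,"y":0,"z":0,"rx":0,"ry":0,"rz":0.08},{"claw":0,"x":0,"y":0,"z":0,"rx":0,"ry":0,"rz":0.08},{"claw":0,"x":0,"y":0,"z":0,"rx":0,"ry":0,"rz":0.08},{"claw":0,"x":0,"y":0,"z":0,"rx":0,"ry":0,"rz":0}]'; python3 -c "$M"
python3 -m handwheel '[{"claw":0,"x":0,"y":0,"z":0,"rx":0,"ry":0,"rz":0.08},{"claw":0,"x":0,"y":0,"z":0,"rx":0,"ry":0,"rz":0.08},{"claw":0,"x":0,"y":0,"z":0,"rx":0,"ry":0,"rz":0.08},{"claw":0,"x":0,"y":0,"z":0,"rx":0,"ry":0,"rz":0}]'; python3 -c "$M"
```

```text
t: 12.15
eef_pos: [0.5677, 0.0387, 0.072]
ee_rot: [[-0.723, 0.691, 0.002], [0.691, 0.723, -0.0], [-0.002, 0.001, -1.0]]
force: [0.8, 0.8, 5.6]
opening: 0.0154
grasp_force: 43.7
M [-0.004 -0.216 -0.006]
t: 12.65
eef_pos: [0.5677, 0.0388, 0.0719]
ee_rot: [[-0.866, 0.5, 0.002], [0.5, 0.866, -0.0], [-0.002, 0.001, -1.0]]
force: [0.9, 0.5, 6.0]
opening: 0.0158
grasp_force: 43.7
M [ 0.162 -0.209  0.012]
```

```bash
M='from workcell import arm
o=arm.get_obs();print("M",o["moment"].round(3))'
python3 -m handwheel '[{"claw":0,"x":0,"y":0,"z":0,"rx":0,"ry":0,"rz":0.05},{"claw":0,"x":0,"y":0,"z":0,"rx":0,"ry":0,"rz":0.04},{"claw":0,"x":0,"y":0,"z":0,"rx":0,"ry":0,"rz":0}]'; python3 -c "$M"
```

```text
t: 13.02
eef_pos: [0.5678, 0.0388, 0.072]
ee_rot: [[-0.908, 0.42, 0.002], [0.42, 0.908, -0.0], [-0.002, 0.001, -1.0]]
force: [0.3, 0.6, 4.7]
opening: 0.0151
grasp_force: 43.6
M [ 0.132 -0.175  0.009]
```

```bash
M='from workcell import arm
o=arm.get_obs();print("M",o["moment"].round(3))'
python3 -m handwheel '[{"claw":0,"x":0,"y":0,"z":0,"rx":0,"ry":0,"rz":0.04},{"claw":0,"x":0,"y":0,"z":0,"rx":0,"ry":0,"rz":0}]'; python3 -c "$M"
python3 -m handwheel '[{"claw":0,"x":0,"y":0,"z":0,"rx":0,"ry":0,"rz":0.02},{"claw":0,"x":0,"y":0,"z":0,"rx":0,"ry":0,"rz":0}]'; python3 -c "$M"
python3 -m handwheel '[{"claw":0,"x":0,"y":0,"z":4,"rx":0,"ry":0,"rz":0},{"claw":0,"x":0,"y":0,"z":4,"rx":0,"ry":0,"rz":0}]'
```

```text
t: 13.28
eef_pos: [0.5677, 0.0388, 0.072]
ee_rot: [[-0.924, 0.383, 0.002], [0.383, 0.924, -0.0], [-0.002, 0.001, -1.0]]
force: [0.9, 0.2, 6.0]
opening: 0.0155
grasp_force: 43.7
M [ 0.128 -0.175 -0.052]
t: 13.52
eef_pos: [0.5677, 0.0388, 0.072]
ee_rot: [[-0.931, 0.365, 0.002], [0.365, 0.931, -0.0], [-0.002, 0.001, -1.0]]
force: [0.5, 1.0, 6.0]
opening: 0.0154
grasp_force: 43.7
M [ 0.109 -0.169  0.046]
t: 13.78
eef_pos: [0.5662, 0.039, 0.079]
ee_rot: [[-0.931, 0.365, -0.001], [0.365, 0.931, 0.0], [0.001, -0.0, -1.0]]
force: [0.4, 0.8, -1.4]
opening: 0.0152
grasp_force: 42.4
```

It rises freely through the notches, with no resistance at 7 mm. I continue straight up.

```bash
python3 -m handwheel '[{"claw":0,"x":0,"y":0,"z":6,"rx":0,"ry":0,"rz":0},{"claw":0,"x":0,"y":0,"z":6,"rx":0,"ry":0,"rz":0},{"claw":0,"x":0,"y":0,"z":10,"rx":0,"ry":0,"rz":0},{"claw":0,"x":0,"y":0,"z":15,"rx":0,"ry":0,"rz":0},{"claw":0,"x":0,"y":0,"z":20,"rx":0,"ry":0,"rz":0},{"claw":0,"x":0,"y":0,"z":20,"rx":0,"ry":0,"rz":0},{"claw":0,"x":0,"y":0,"z":20,"rx":0,"ry":0,"rz":0},{"claw":0,"x":0,"y":0,"z":20,"rx":0,"ry":0,"rz":0},{"claw":0,"x":0,"y":0,"z":10,"rx":0,"ry":0,"rz":0},{"claw":0,"x":0,"y":0,"z":0,"rx":0,"ry":0,"rz":0}]'
python3 -m handwheel '[{"claw":0,"x":0,"y":0,"z":0,"rx":0,"ry":0,"rz":0},{"claw":0,"x":0,"y":0,"z":0,"rx":0,"ry":0,"rz":0},{"claw":0,"x":0,"y":0,"z":0,"rx":0,"ry":0,"rz":0},{"claw":0,"x":0,"y":0,"z":0,"rx":0,"ry":0,"rz":0}]'
python3 zoom.py scene pics/z7.png 200 80 400 230 4
```

```text
t: 15.02
eef_pos: [0.567, 0.0389, 0.2074]
ee_rot: [[-0.931, 0.364, 0.002], [0.364, 0.931, -0.0], [-0.002, 0.0, -1.0]]
force: [-0.1, -1.1, -1.3]
opening: 0.0157
grasp_force: 42.5
t: 15.52
eef_pos: [0.5666, 0.0389, 0.2059]
ee_rot: [[-0.931, 0.364, -0.001], [0.364, 0.931, 0.0], [0.001, -0.0, -1.0]]
force: [-0.3, -0.5, -0.7]
opening: 0.0154
grasp_force: 42.5
```

View pics/z7.png

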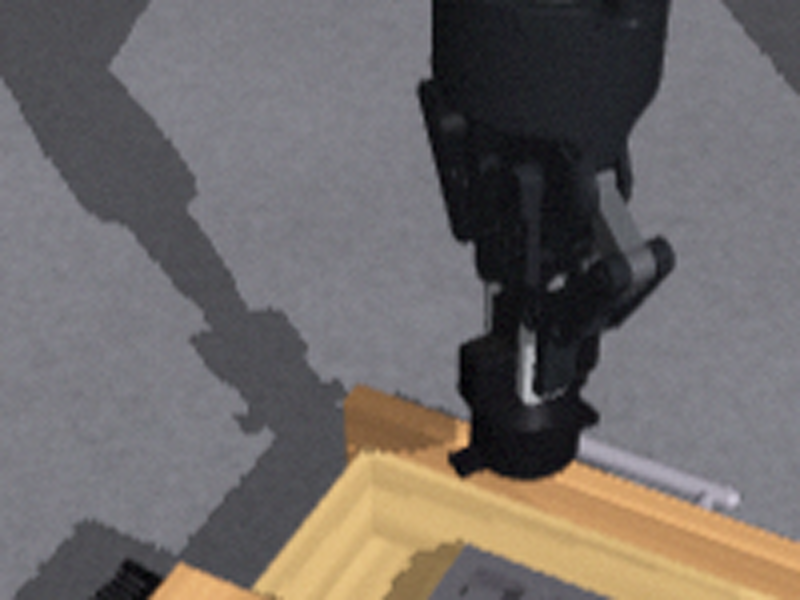

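The nozzle hangs upright in the fingers, with its underside near (525,470) in the crop. The handle end is still at full-frame (384.5,204.5), so the drawer hasn't moved. I hand in the job.

```bash
python3 -c "
from workcell import arm
print(arm.job_done())"
```

```text
the job is handed in; nothing more can be done
None
```

The drawer was pulled about 99 mm by the arm's readings (94 mm by camera), the nozzle turned freely about 58° in the + sense, lifted straight out and was held upright about 0.17 m above the counter; the job is handed in, but no verdict was returned.

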